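# Load the drill jig, pin the leaf and hold it shut

## Task

Load the drill jig for me: slide the brass ring blank over the jig's upright post down onto its seat, swing the hinged leaf down over it, and push the red-knobbed lock pin down through the hole in the leaf and on into the base. Then keep pressing down on the pin so that it stays fully home and the leaf stays fully shut against the sprung seat: finish like that, still pressing, because I am about to drill. Leave the jar, the hammer and the steel bench block where they are.

Things in the scene. Friction and masses are not known exactly. Their poses are not given: they have to be found in the camera images.
- jig: Jig base, dark steel block 100 (x) x 170 (y) x 30 (z) mm, screwed to the bench. Origin: centre of its underside; +y points from the pin end to the hinge end. On its top face: post, sprung seat, two rest buttons (10 mm dia, 12 high, at x +-40, y -74), two hinge knuckles (at x +-36, y 78, 25 high). Shut, the leaf's top face is 52 mm above the bench.
- post (a point): Point on the axis of the upright steel post, level with the base's top face (30 mm above the bench; base frame x 0, y 8). The post is 22 mm in diameter, straight for 16 mm above this point, then a cone to 14 mm diameter at 21 mm.
- seat (a joint): Black plastic seat ring round the post's foot (25 to 41 mm dia), on a spring: joint value is how far it is pressed down, 0 to 0.003 m. Its top is 5 mm above point post when up, 2 mm when fully down. The spring pushes up with 10 N when up, 16 N when down; about 8 N of downward push on the pin presses the leaf fully shut against it.
- base_hole (a point): Centre of the mouth of the through hole for the pin in the base's top face (30 mm above the bench; base frame x 0, y -50). 10 mm in diameter, vertical, 30 mm deep.
- leaf (a joint): Angle of the leaf, rad: 0 shut (level on the rest buttons), 1.57 upright; starts open beyond upright, leaning away from the post; limit 2.0. The hinge has friction and damping: above about 1.2 the leaf stays put, below 1.0 it sinks shut by itself within 2 s and rests on the sprung blank at about 0.06 (not fully shut: press it the rest of the way).
- leaf_hinge (a point): Middle of the hinge axis (parallel to the base's x), 47 mm above the bench; base frame x 0, y 78.
- leaf_edge (a point): Middle of the leaf's free edge, at mid thickness, 156 mm from the hinge axis. The leaf is an aluminium plate 96 mm wide (along the hinge), 10 mm thick (the hinge axis lies at mid thickness), about 0.34 kg, with a 27 mm window that clears the post and small drill bushes (2 mm proud of the top face) round it.
- leaf_hole (a point): Centre of the mouth of the pin hole on the leaf's top (outer) face: 10 mm in diameter, 128 mm from the hinge axis, through the 10 mm thick leaf. With the leaf shut it lies straight above the base hole.
- blank: Brass ring blank lying flat: outside 44 mm, bore 24 mm, 10 mm thick, about 90 g. Origin: centre of its underside, z up.
- pin: Lock pin, about 60 g, upright in the wooden block. Origin: centre of its lower tip, z up along it. Steel shank 8 mm dia, 45 mm long, its lowest 6 mm tapering to 4 mm; at 45 mm a steel flange 26 mm dia, 5 mm thick, whose underside bears on the leaf when the pin is home; above it a red grip 20 mm dia, 31 mm tall (top at 81 mm). Home with the leaf shut, its tip is 23 mm below the base's top face.
- block: Wooden bur block 100 (x) x 50 (y) x 55 (z) mm, fixed. Origin: centre of its underside. The pin's hole (12 mm dia, through) is at x -30, y 0; the pin hangs in it by its flange, tip 10 mm above the bench. At x +34 to +43 short burs stand 14 mm proud.
- jar: Bystander: small amber glass jar with a steel lid, 48 mm dia, 58 mm tall. Origin: centre of its underside.
- hammer: Bystander: chasing hammer lying flat, 240 mm long along its x, handle to -x, 24 mm tall head. Origin: under the middle of it.
- bench_block: Bystander: bare steel bench block 64 x 64 x 18 mm. Origin: centre of its underside.
Mind the look-alikes: they are no part of the job. Of the things shaped like the blank, the brass one is meant.

How it is judged:
On the way, in this order (a step that is already met when the one before it is completed fails the run):
1. the blank is on the post, down on its seat, with the leaf still open (horizontal distance between blank and post below 0.003 m and z of blank in the frame of post below 0.008 m and angle between blank's own z axis and vertical below 0.1 rad and value of joint leaf above 0.6 rad), for 0.2 s.
2. the leaf is swung down onto the blank (value of joint leaf below 0.13 rad and horizontal distance between blank and post below 0.004 m), for 0.2 s.
3. the pin is through the leaf and in the base hole (horizontal distance between pin and base_hole below 0.004 m and height (world z) of pin between 0.001 and 0.022 m), for 0.1 s.
At the end, for the whole second after the job is handed in: Blank on the post (3 mm) and pressed down (under 4 mm above the base), leaf shut (under 0.018 rad), pin upright in the base hole (3 mm, 0.08 rad), tip over 20 mm below the base top, fingers bearing on the pin with more than 4 N, all held through the last second (value of joint leaf below 0.018 rad and horizontal distance between pin and base_hole below 0.003 m and z of pin in the frame of base_hole below -0.02 m and angle between pin's own z axis and vertical below 0.08 rad and horizontal distance between blank and post below 0.003 m and z of blank in the frame of post below 0.004 m and contact force between the fingers and pin above 4 N); the arm keeps its last pose, push and grip.
It fails at once if the jar is moved more than 30 mm (distance of jar from where it was at the start of the episode above 0.03 m).
It fails at once if the hammer is moved more than 30 mm (distance of hammer from where it was at the start of the episode above 0.03 m).
It fails at once if the bench block is moved more than 30 mm (distance of bench_block from where it was at the start of the episode above 0.03 m).
It also fails if it takes over 72 s, if anything falls off the work surface, if the arm or the gripper's body presses on something with over 40 N, if the wrist force passes 120 N, or if a joint passes its speed limit or range.

## Robot

A 6-joint arm with a two-finger parallel gripper is mounted at the origin on the work surface. World frame = base frame: x ahead of the robot, y to its left, z up, the work surface at z = 0. Lengths are in m, angles in rad, forces in N, time in s.
With the tool pointing down it reaches from about 0.275 to 0.725 m from the base axis. Payload 15.9 kg.
Tool frame: the origin (TCP) lies midway between the tips of the shut fingers; the grasp point (between the pads) lies 19 mm behind it; z points along the fingers, y is the line along which they close (so a half turn about z gives the same grasp; the last joint's range is limited). The gripper opens to 85 mm and grips with 20 to 120 N. Pads are 22 mm wide; open, the fingers measure 114 mm over their backs; the gripper's body (76 mm by 85 mm) begins 54 mm behind the grasp point. The pads swing forward as they close: fully open they stand 13 mm farther back than shut.
Start: joints at [-1.276, 0.213, -0.034, 1.323, 0, 1.571], TCP at [0.145, -0.478, 0.231] pointing down, gripper open.
Joint ranges: [-2.98, 2.98], [-0.74, 1.72], [-1.14, 1.35], [-2.1, 2.04], [-1.57, 1.44], [-3.14, 3.14]. Speed limits (rad/s): [1.89, 1.89, 2.39, 2.57, 3.14, 3.14].

## Interface

Orientations are given as a 3x3 rotation matrix whose columns are the frame's x, y, z axes.
In Python, from station import * gives the robot as it stands. Calls block until the motion is done:
- reach(position, orientation): joint-space move of the TCP to a pose.
- servo_line(position, frame=None, feed=0.15): straight line of the TCP; frame=None keeps the orientation; feed is the mean speed in m/s.
- goto_joints(angles): joint-space move.
- gripper_to(opening): finger opening in m; the grip force is fixed at half the most; returns when the fingers have stopped.
- hold(seconds).
- ik(position, orientation): joint angles nearest the present ones, or None.
- state(): the state.
- get_image(name): name is "scene" or "top" or "wrist"; returns the picture (400x640x3 uint8, red, green, blue); there is no depth.
- camera_info(name): a dict with "fx", "fy", "cx", "cy" (pixels), "world_from_camera" (4x4, takes a point from camera to world coordinates). Camera axes: x right, y down, z forward; pixel columns grow to the right and rows downward; lengths in m; the calibration is good to about 2 mm. A picture is of the moment at which its call begins: read the wrist's pose just before it. camera_info takes no time and is no camera call; for the wrist camera it gives the pose at the moment of the call.
A pose or a line that the arm cannot do raises IKError and nothing moves.
- job_done(): hands the job in; it is judged then, once.
Trained networks look in the newest picture that a camera, given by its name, has taken for a name from the list of things; names that differ only in an ending like _2 or _b are one class to them, and where a whole thing is asked for, a point or a joint stands for the part that bears it (a point fixed in the world has none). Each returns a list of dicts, best first, with "score" (0 to 1); they miss things now and then, are a little off and sometimes report something else, mostly with a low value. They report only what shows in the picture. A call takes as long as a camera call. They do not tell look-alikes from the thing itself.
- cut_out(label, camera): "pixels" (400x640 bool, what is visible of it) and "bbox" ([left, top, right, bottom] in pixels, round what is visible of it).
The state is a dict: "time_s": time; "qpos": joint angles; "dq": joint speeds; "tau": joint torques, N m; "tcp_pos": TCP position; "orientation": TCP orientation; "contact_force": force on the tool from outside, world axes, zero at the start; "moment": the same for the moment, N m; "opening": finger opening in m; "gripper_force": force on a finger pad.
Only numpy, scipy, OpenCV 4.12 (cv2) and the standard library are available. Lean on these libraries where they do the work, as an engineer would, in place of code of your own. Each camera call takes 0.05 s, during which the arm holds its last target. There are 200 camera calls.

## Working session

There is one attempt and no reset: what is moved stays moved. The work goes in short steps, each a Python script; the robot and the scene stay as the last script left them, time stands still between calls to the robot, and variables do not carry over. Pictures are saved under pics/ and viewed, at most 10 in all, crops included, and the job is handed in when it is done.

```bash
mkdir -p pics; ls; python3 - <<'E'
from station import *
import cv2,numpy as np
for c in ("top","scene"):
    im=get_image(c); cv2.imwrite(f"pics/{c}0.png",im[:,:,::-1])
    ci=camera_info(c); print(c,ci["fx"],ci["cx"],ci["cy"],np.round(ci["world_from_camera"],3).tolist())
    for l in ("jig","blank","pin","block","leaf","jar","hammer","bench_block"):
        for d in cut_out(l,c)[:4]:
            m=np.argwhere(d["pixels"]); print(l,round(d["score"],2),d["bbox"],m.mean(0).round(1)[::-1],len(m))
E
```

```text
pics
top 516.3112020009793 323.1348792746637 201.64080383247529 [[-0.016, -0.997, 0.072, 0.458], [-1.0, 0.017, 0.014, -0.041], [-0.015, -0.072, -0.997, 1.438], [0.0, 0.0, 0.0, 1.0]]
jig 0.62 [228.4, 169.5, 317.2, 225.8] [272.8 199. ] 3102
jig 0.57 [186.8, 221.0, 218.2, 254.3] [202.6 237.4] 585
blank 0.67 [438.3, 159.9, 453.9, 175.1] [444.5 167.2] 137
pin 0.48 [382.2, 244.9, 389.8, 250.8] [384.7 249. ] 64
block 0.94 [374.6, 220.7, 405.8, 256.1] [390.5 236.1] 645
leaf 0.71 [226.2, 172.4, 258.0, 214.1] [244.1 191.4] 1034
jar 0.71 [376.8, 166.2, 391.9, 183.6] [386.6 176.4] 249
hammer 0.77 [275.8, 133.7, 360.2, 157.2] [314.7 146.3] 505
bench_block 0.81 [191.1, 223.3, 217.6, 250.6] [202.5 237.3] 597
bench_block 0.71 [231.6, 165.4, 261.1, 212.0] [243.8 191.6] 1044
scene 360.8602219176626 322.20980961465875 197.59703699383005 [[0.869, 0.388, -0.307, 0.857], [0.495, -0.697, 0.519, -0.527], [-0.013, -0.603, -0.798, 0.807], [0.0, 0.0, 0.0, 1.0]]
jig 0.73 [310.8, 95.8, 389.8, 206.2] [352.1 154.5] 3707
blank 0.72 [240.8, 295.8, 260.6, 322.6] [248.3 309.7] 257
blank 0.53 [273.0, 320.9, 291.1, 339.1] [282.8 329.1] 243
blank 0.27 [307.1, 96.7, 387.4, 205.9] [351.6 154.5] 3703
pin 0.3 [308.9, 94.0, 386.1, 204.2] [352.  154.3] 3637
block 0.81 [235.3, 207.2, 273.1, 254.0] [254.5 232. ] 901
leaf 0.87 [347.5, 97.1, 383.8, 154.2] [365.5 127.9] 1569
jar 0.93 [299.8, 244.6, 322.8, 273.0] [311.2 259.7] 424
jar 0.52 [307.9, 97.0, 388.1, 204.2] [351.8 154.6] 3795
hammer 0.58 [360.5, 188.4, 401.1, 255.3] [376.6 222.8] 388
bench_block 0.62 [339.6, 114.3, 355.8, 131.3] [345.5 119.6] 194
```

```bash
python3 - <<'E'
import cv2
a=cv2.imread("pics/top0.png")[120:280,170:490]; cv2.imwrite("pics/t1.png",cv2.resize(a,(800,400),interpolation=2))
a=cv2.imread("pics/scene0.png")[80:360,220:420]; cv2.imwrite("pics/s1.png",cv2.resize(a,(428,600),interpolation=2))
E
```

```text
(no output)
```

View pics/t1.png

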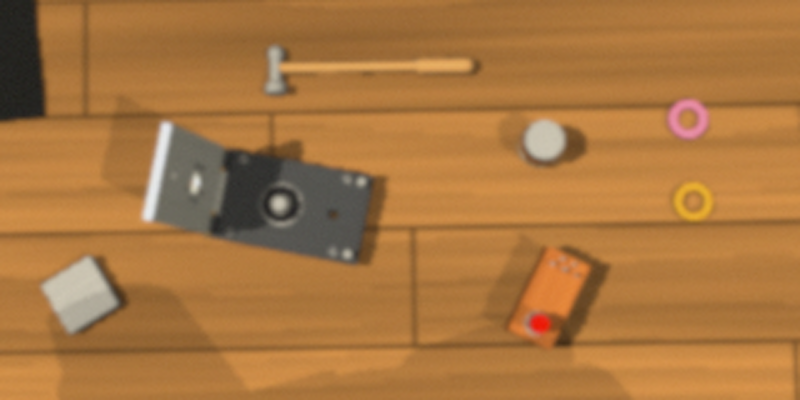

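View pics/s1.png

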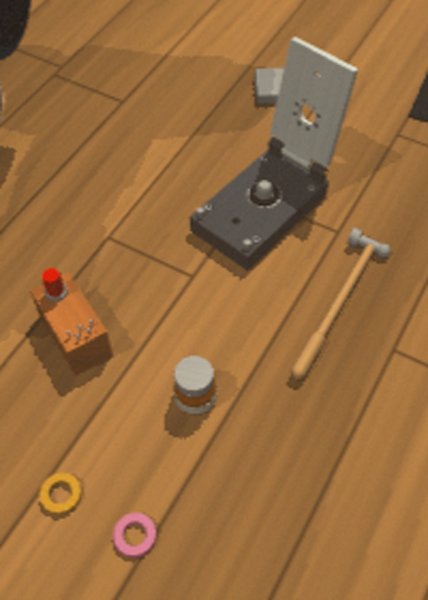

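The top view shows the brass (yellow) ring at about (447, 200) and the pink look-alike at (444, 167). The post is at (282, 202), the base hole at (303, 206) and the red pin at (386, 249). Next I'll get coarse positions and then a close wrist look at each item.

```bash
cat > h.py <<'E'
from station import *
import cv2, numpy as np
def ray(uv,z,ci):
    T=np.array(ci["world_from_camera"]); d=T[:3,:3]@[(uv[0]-ci["cx"])/ci["fx"],(uv[1]-ci["cy"])/ci["fy"],1]
    return T[:3,3]+d*(z-T[2,3])/d[2]
def proj(p,ci):
    T=np.array(ci["world_from_camera"]); c=T[:3,:3].T@(np.array(p)-T[:3,3])
    return np.array([ci["cx"]+ci["fx"]*c[0]/c[2],ci["cy"]+ci["fy"]*c[1]/c[2]])
def down(a):  # tool pointing down, tool y (closing line) along world angle a
    y=np.array([np.cos(a),np.sin(a),0]); z=np.array([0,0,-1.]); return np.column_stack([np.cross(y,z),y,z])
def snap(name):
    ci=camera_info("wrist"); im=get_image("wrist"); cv2.imwrite(f"pics/{name}.png",im[:,:,::-1])
    np.save(f"pics/{name}.npy",ci,allow_pickle=True); return im,ci
def load(name): return cv2.imread(f"pics/{name}.png")[:,:,::-1], np.load(f"pics/{name}.npy",allow_pickle=True).item()
E
python3 - <<'E'
from h import *
ci=camera_info("top")
P={k:ray(uv,z,ci) for k,uv,z in [("blank",(447.2,200.4),.01),("post",(282,201.6),.051),("hole",(303.2,205.6),.03),("pin",(386,249.5),.091)]}
for k in P: print(k,P[k].round(3), np.hypot(*P[k][:2]).round(3))
d=P["post"]-P["hole"]; print("jig +y dir",np.degrees(np.arctan2(d[1],d[0])))
s=state(); print(np.round(s["orientation"],2).tolist())
ci=camera_info("wrist"); T=np.array(ci["world_from_camera"]); R=np.array(s["orientation"])
print("cam in tcp",(R.T@(T[:3,3]-s["tcp_pos"])).round(3),(R.T@T[:3,:3]).round(2).tolist(),ci["fx"])
print([None if (q:=ik(np.r_[P["post"][:2],.33],down(a))) is None else np.round(q,2) for a in np.radians([0,90,180,270])])
print([None if (q:=ik(np.r_[P["blank"][:2],.2],down(a))) is None else np.round(q,2) for a in np.radians([0,90,180,270])])
E
```

```text
blank [ 0.559 -0.364  0.01 ] 0.668
post [0.561 0.089 0.051] 0.568
hole [0.55  0.033 0.03 ] 0.551
pin [ 0.429 -0.184  0.091] 0.466
jig +y dir 79.45479609449698
[[0.96, 0.29, 0.0], [0.29, -0.96, -0.0], [0.0, 0.0, -1.0]]
cam in tcp [ 0.068 -0.    -0.143] [[-0.0, -0.96, -0.26], [1.0, -0.0, 0.0], [-0.0, -0.26, 0.96]] 353.3523535896892
[array([0.16, 0.38, 0.44, 1.63, 0.  , 1.73]), array([0.16, 0.38, 0.44, 1.63, 0.  , 0.16]), array([ 0.16,  0.38,  0.44,  1.63,  0.  , -1.41]), array([ 0.16,  0.38,  0.44,  1.63,  0.  , -2.98])]
[array([-0.58,  0.59,  0.44,  1.42,  0.  ,  0.99]), array([-0.58,  0.59,  0.44,  1.42,  0.  , -0.58]), array([-0.58,  0.59,  0.44,  1.42,  0.  , -2.15]), array([-0.58,  0.59,  0.44,  1.42,  0.  ,  2.56])]
```

```bash
python3 - <<'E'
from h import *
A=np.radians
reach([.429,-.184,.22],down(A(66))); snap("w_pin")
reach([.559,-.364,.13],down(A(-11))); snap("w_b1")
reach([.559,-.364,.13],down(A(169))); snap("w_b2")
servo_line([.559,-.364,.25],feed=.3)
reach([.556,.06,.22],down(A(169))); snap("w_jig")
print(state()["time_s"])
a=np.hstack([cv2.resize(cv2.imread(f"pics/{n}.png"),(400,250)) for n in("w_pin","w_b1")])
b=np.hstack([cv2.resize(cv2.imread(f"pics/{n}.png"),(400,250)) for n in("w_b2","w_jig")])
cv2.imwrite("pics/m1.png",np.vstack([a,b]))
E
```

```text
8.4667
```

View pics/m1.png

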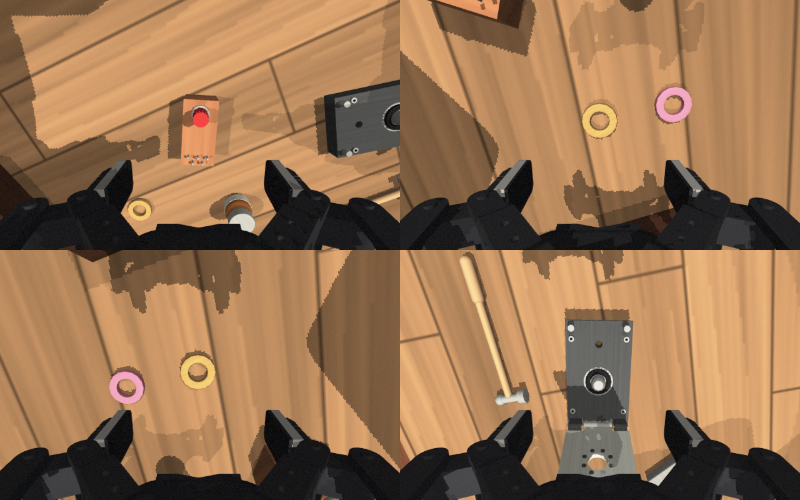

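View pics/w_jig.png

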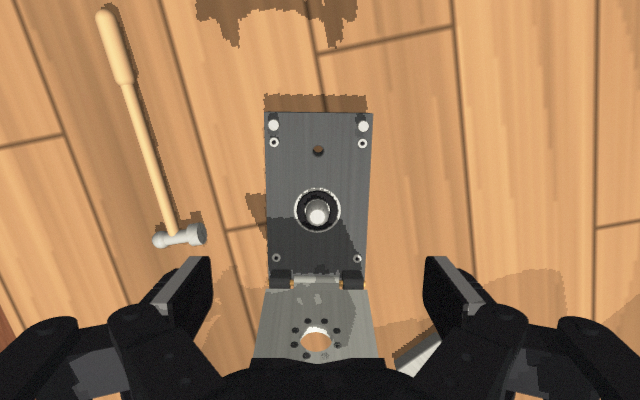

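The wrist views show the brass ring clearly in both yaws. In the jig picture the base hole is at (318,150), the post top at (317,216) and the buttons at (273,125) and (363,126), with the leaf leaning back out of the way. Next I'll fit these with cylinder models and work out the camera bias from the two ring views.

```bash
cat >> h.py <<'E'
from scipy.optimize import least_squares
def hullc(pts):
    h=cv2.convexHull(np.float32(pts).reshape(-1,1,2)); m=cv2.moments(h); return np.array([m["m10"],m["m01"]])/m["m00"],m["m00"]
def cyl(p,r,z0,z1,ci):
    t=np.linspace(0,2*np.pi,48,endpoint=False)
    return hullc([proj([p[0]+r*np.cos(a),p[1]+r*np.sin(a),z],ci) for z in(z0,z1) for a in t])
def blob(mask,near):
    n,l,st,c=cv2.connectedComponentsWithStats(mask.astype(np.uint8))
    k=min([i for i in range(1,n) if st[i,4]>15],key=lambda i:np.hypot(*(c[i]-near)))
    return hullc(np.argwhere(l==k)[:,::-1])
def fitcyl(uv,r,z0,z1,ci):
    g=ray(uv,z1,ci)[:2]; return least_squares(lambda p:cyl(p,r,z0,z1,ci)[0]-uv,g).x
def brass(im):
    h=cv2.cvtColor(np.ascontiguousarray(im),cv2.COLOR_RGB2HSV); return (h[...,0]>19)&(h[...,0]<30)&(h[...,1]>110)&(h[...,2]>110)
def red(im):
    i=im.astype(int); return (i[...,0]>150)&(i[...,1]<75)&(i[...,2]<75)
E
python3 - <<'E'
from h import *
for n,g in(("w_b1",(320,193)),("w_b2",(316,195))):
    im,ci=load(n); print(n, im[int(g[1])-24,g[0]]); uv,a=blob(brass(im),g); p=fitcyl(uv,.022,0,.01,ci); print(uv,a,cyl(p,.022,0,.01,ci)[1],p)
im,ci=load("w_pin"); uv,a=blob(red(im),(321,188)); p=fitcyl(uv,.01,.06,.091,ci); print("pin",uv,a,cyl(p,.01,.06,.091,ci)[1],p)
im,ci=load("w_jig"); g=cv2.cvtColor(np.ascontiguousarray(im),cv2.COLOR_RGB2GRAY)
for n,c,w,f,r,z in(("hole",(318,150),12,lambda x:x,.005,.03),("post",(317,216),13,lambda x:x,.007,.051),("bl",(273,125),8,lambda x:x,.005,.042),("br",(363,126),8,lambda x:x,.005,.042)):
    x,y=c[0]-w,c[1]-w; cr=im[y:y+2*w,x:x+2*w].astype(int)
    m=(cr[...,0]-cr[...,2]>12) | (cr.sum(2)<110) if n=="hole" else cr.min(2)>150
    uv,a=blob(m,(w,w)); uv=uv+[x,y]; p=fitcyl(uv,r,z,z,ci); print(n,uv.round(1),a,cyl(p,r,z,z,ci)[1].round(0),p.round(4))
cv2.imwrite("pics/jc.png",cv2.resize(im[105:240,255:380,::-1],(555,600),interpolation=0))
E
```

```text
w_b1 [243 201 115]
[318.57430652 192.372075  ] 2151.0 2589.0200467500836 [ 0.56114883 -0.36321611]
w_b2 [243 197 114]
[316.29193648 195.4263799 ] 2162.0 2584.0690343831666 [ 0.56156678 -0.36199668]
pin [320.67433752 189.99232915] 478.0 648.5687256013043 [ 0.43258527 -0.18228887]Traceback (most recent call last):
  File "<stdin>", line 9, in <module>
AttributeError: 'float' object has no attribute 'round'
```

```bash
python3 - <<'E'
from h import *
for n,g in(("w_b1",(320,193)),("w_b2",(316,195))):
    im,ci=load(n); uv,a=blob(brass(im),g)
    p=fitcyl(uv,.022,.01,.01,ci); print(n,a,cyl(p,.022,.01,.01,ci)[1],p.round(4))
im,ci=load("w_pin"); i=im.astype(int); m=(i[...,0]>90)&(i[...,1]<.4*i[...,0])&(i[...,2]<.4*i[...,0])
uv,a=blob(m,(321,188)); p=fitcyl(uv,.01,.06,.091,ci); print("pin",uv,a,p.round(4))
im,ci=load("w_jig"); R=[]
for n,c,w,r,z in(("hole",(318,150),12,.005,.03),("post",(317,216),13,.007,.051),("bl",(273,125),8,.005,.042),("br",(363,126),8,.005,.042)):
    x,y=c[0]-w,c[1]-w; cr=im[y:y+2*w,x:x+2*w].astype(int)
    m=((cr[...,0]-cr[...,2]>12) | (cr.sum(2)<110)) if n=="hole" else cr.min(2)>150
    uv,a=blob(m,(w,w)); uv=uv+[x,y]; p=fitcyl(uv,r,z,z,ci); R.append(p); print(n,uv.round(1),a,round(cyl(p,r,z,z,ci)[1]),p.round(4))
R=np.array(R); M=np.array([[0,-.05],[0,.008],[-.04,-.074],[.04,-.074]])
f=lambda s:M@np.array([[np.cos(s[2]),np.sin(s[2])],[-np.sin(s[2]),np.cos(s[2])]])+s[:2]
for sel in ([0,1,2,3],[0,2,3]):
    s=least_squares(lambda s:(f(s)-R)[sel].ravel(),[.56,.08,-.17]).x
    print(s.round(4),((f(s)-R)*1e3).round(1).tolist(),"hole,post",f(s)[:2].round(4).tolist())
cv2.imwrite("pics/jc.png",cv2.resize(im[105:240,255:380,::-1],(555,600),interpolation=0))
E
```

```text
w_b1 2151.0 2496.2033323431388 [ 0.5613 -0.3625]
w_b2 2162.0 2485.7200259873644 [ 0.5614 -0.3628]
pin [320.49575459 188.07450014] 608.5 [ 0.431  -0.1818]
hole [317.7 149.2] 55.5 89 [0.5524 0.0338]
post [317.2 216.5] 190.5 170 [0.5643 0.0921]
bl [273.  124.9] 80.0 101 [0.587  0.0035]
br [363. 126.] 78.5 101 [0.5086 0.0198]
[ 0.5622  0.0839 -0.1944] [[0.2, 1.1], [-0.5, -0.4], [-78.3, 15.5], [78.6, -16.2]] hole,post [[0.5526, 0.0349], [0.5638, 0.0918]]
[ 0.5359 -0.0456  2.9367] [[-6.3, -30.4], [-30.0, -145.5], [3.1, 15.2], [3.2, 15.2]] hole,post [[0.5461, 0.0034], [0.5343, -0.0534]]
```

View pics/jc.png

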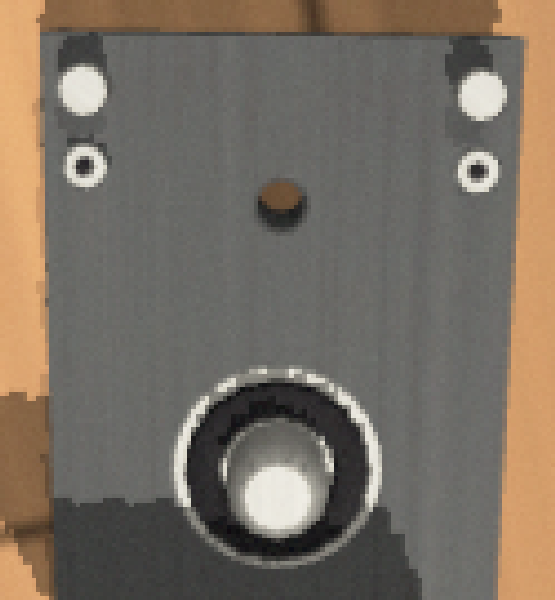

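```bash
python3 - <<'E'
from h import *
im,ci=load("w_jig")
R=np.array([fitcyl(np.array(u),.005,z,z,ci) for u,z in(((318.2,150.9),.03),((317.2,216.5),.051),((363,126.),.042),((273,124.9),.042))])
M=np.array([[0,-.05],[0,.008],[-.04,-.074],[.04,-.074]])
f=lambda s:M@np.array([[np.cos(s[2]),np.sin(s[2])],[-np.sin(s[2]),np.cos(s[2])]])+s[:2]
s=least_squares(lambda s:(f(s)-R).ravel(),[.56,.08,-.17]).x
print(s.round(4).tolist(),((f(s)-R)*1e3).round(1).tolist(),"hole,post",f(s)[:2].round(4).tolist())
# leaf angle from the window/free edge is not needed
R0=np.array(state()["orientation"]); print(R0[:,0].round(2))
s=state(); print(s["contact_force"],s["opening"])
E
```

```text
[0.5627, 0.0842, -0.2038] [[0.3, -0.1], [-0.0, -0.0], [-0.1, 0.0], [-0.1, 0.2]] hole,post [[0.5526, 0.0353], [0.5643, 0.0921]]
[-0.19 -0.98  0.  ]
[-1.06644055  0.00971388 -0.25955773] 0.08538302046706343
```

```bash
python3 - <<'E'
from h import *
O=down(np.radians(168.3)); b=[.5614,-.3626]
reach([*b,.12],O); gripper_to(.064); servo_line([*b,.03],feed=.2); servo_line([*b,.001],feed=.05)
s=state(); print("touch",np.round(s["contact_force"],1),s["tcp_pos"])
gripper_to(.036); s=state(); print(s["opening"],s["gripper_force"],np.round(s["contact_force"],1))
servo_line([*b,.2],feed=.25); snap("w_held"); print(state()["opening"],state()["time_s"])
E
```

```text
touch [0.1 0.6 0.8] [ 0.56144297 -0.36262792  0.00104896]
0.040325009480025334 59.69543293118477 [-3.   1.7  8.4]
0.04030430763241159 13.1
```

View pics/w_held.png

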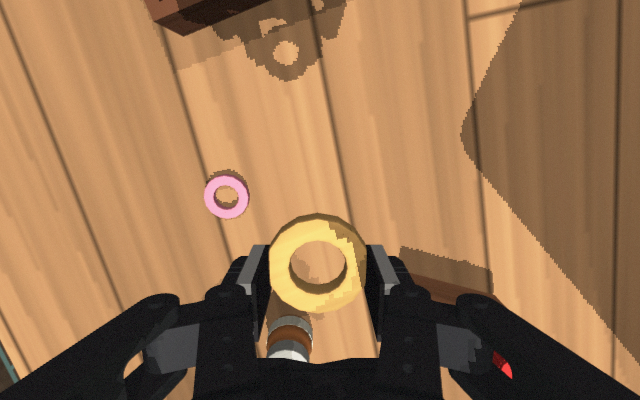

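```bash
python3 - <<'E'
from h import *
im,ci=load("w_held"); uv,a=blob(brass(im),(318,262)); s=state(); R=np.array(s["orientation"])
for z in(.195,.199,.203):
    p=fitcyl(uv,.022,z,z+.01,ci); print(z,uv,a,cyl(p,.022,z,z+.01,ci)[1],(R.T@(np.r_[p,0]-np.array(s["tcp_pos"])))[:2].round(4),
     fitcyl(uv,.022,z+.01,z+.01,ci).round(4))
print(s["tcp_pos"])
E
```

```text
0.195 [313.37175436 266.10246484] 6329.0 8327.927050002385 [-0.0016 -0.0035] [ 0.5639 -0.3626]
0.199 [313.37175436 266.10246484] 6329.0 8823.31088310713 [ 0.0004 -0.0035] [ 0.5634 -0.3645]
0.203 [313.37175436 266.10246484] 6329.0 9364.258968518581 [ 0.0023 -0.0034] [ 0.563  -0.3663]
[ 0.56083522 -0.36222896  0.19826711]
```

```bash
python3 - <<'E'
from h import *
im,ci=load("w_held"); print(ci["cx"],ci["cy"])
i=im.astype(float); sat=i[...,2]/(i[...,0]+1); 
for y in (235,262,285): print(y,[tuple(im[y,x]) for x in range(262,376,6)])
E
```

```text
317.34937995998496 201.33908806747053
235 [(np.uint8(199), np.uint8(149), np.uint8(102)), (np.uint8(199), np.uint8(149), np.uint8(102)), (np.uint8(209), np.uint8(156), np.uint8(104)), (np.uint8(241), np.uint8(194), np.uint8(110)), (np.uint8(248), np.uint8(211), np.uint8(122)), (np.uint8(249), np.uint8(215), np.uint8(124)), (np.uint8(249), np.uint8(219), np.uint8(126)), (np.uint8(249), np.uint8(226), np.uint8(131)), (np.uint8(249), np.uint8(228), np.uint8(134)), (np.uint8(249), np.uint8(226), np.uint8(131)), (np.uint8(249), np.uint8(226), np.uint8(130)), (np.uint8(248), np.uint8(224), np.uint8(128)), (np.uint8(249), np.uint8(223), np.uint8(129)), (np.uint8(168), np.uint8(128), np.uint8(75)), (np.uint8(165), np.uint8(126), np.uint8(71)), (np.uint8(171), np.uint8(126), np.uint8(73)), (np.uint8(106), np.uint8(82), np.uint8(47)), (np.uint8(205), np.uint8(153), np.uint8(103)), (np.uint8(209), np.uint8(155), np.uint8(106))]
262 [(np.uint8(18), np.uint8(14), np.uint8(15)), (np.uint8(62), np.uint8(45), np.uint8(30)), (np.uint8(248), np.uint8(214), np.uint8(123)), (np.uint8(249), np.uint8(222)
[... 883 characters left out ...]
p.uint8(128)), (np.uint8(249), np.uint8(221), np.uint8(129)), (np.uint8(249), np.uint8(219), np.uint8(125)), (np.uint8(118), np.uint8(93), np.uint8(53)), (np.uint8(110), np.uint8(82), np.uint8(49)), (np.uint8(109), np.uint8(86), np.uint8(50)), (np.uint8(110), np.uint8(84), np.uint8(49)), (np.uint8(106), np.uint8(79), np.uint8(47)), (np.uint8(106), np.uint8(79), np.uint8(45)), (np.uint8(101), np.uint8(75), np.uint8(43)), (np.uint8(230), np.uint8(179), np.uint8(103)), (np.uint8(249), np.uint8(221), np.uint8(127)), (np.uint8(241), np.uint8(195), np.uint8(111)), (np.uint8(244), np.uint8(200), np.uint8(115)), (np.uint8(112), np.uint8(83), np.uint8(46)), (np.uint8(15), np.uint8(15), np.uint8(14))]
```

The ring is held centred between the pads: columns 269–367, and cx is 317. Now I'll place it on the post.

```bash
cat >> h.py <<'E'
def settle(p,O=None,feed=.1,t=.25):
    """line to p, then correct the steady-state xy error once"""
    p=np.array(p,float); servo_line(p,O,feed=feed); hold(t); e=p-np.array(state()["tcp_pos"]); e[2]=0
    servo_line(p+e,feed=.05); hold(.1); return e
E
python3 - <<'E'
from h import *
O=down(np.radians(168.3)); p=np.array([.5643,.0921])
reach([*p,.16],O); e=settle([*p,.06],feed=.15); s=state(); print(e,s["tcp_pos"],np.round(s["contact_force"],1))
c=p+e[:2]; f0=np.array(s["contact_force"])
for z in np.arange(.056,.0345,-.003):
    servo_line([*c,z],feed=.04); s=state(); f=np.array(s["contact_force"])-f0; print(round(z,3),s["tcp_pos"][2].round(4),f.round(1))
    if f[2]>12: break
hold(.1); snap("w_on"); print(state()["time_s"])
E
```

```text
[-4.64000304e-04 -6.39823958e-05  0.00000000e+00] [0.56381891 0.09203511 0.06003965] [-0.1  0.1 -1.4]
0.056 0.0556 [ 0.7 -1.1  0.4]
0.053 0.0528 [ 0.5 -0.3  0.5]
0.05 0.0498 [ 0.4 -0.1  0.8]
0.047 0.0468 [-0.1  0.6 -0.3]
0.044 0.0438 [-0.7 -0.2  0.1]
0.041 0.0408 [ 0.4 -0.5  0.1]
0.038 0.0378 [-0.4  0.6  0.7]
0.035 0.0355 [-3.2 -0.3 12.5]
18.3417
```

View pics/w_on.png

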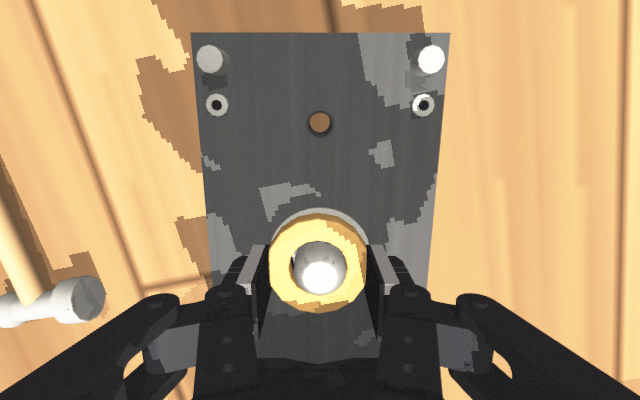

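```bash
cat >> h.py <<'E'
J=(.5627,.0842,-.2038)
def jig(x,y,z): c,s=np.cos(J[2]),np.sin(J[2]); return np.array([J[0]+c*x-s*y,J[1]+s*x+c*y,z])
E
python3 - <<'E'
from h import *
O=down(np.radians(168.3)); p=np.array(state()["tcp_pos"])
gripper_to(.062); p[2]=.29; servo_line(p,feed=.3); snap("w_rel"); gripper_to(0)
servo_line(jig(0,170,.29)*[1,1,1] if False else jig(0,.17,.29),feed=.3); servo_line(jig(0,.17,.162),feed=.25)
for y in np.arange(.15,-.02,-.02):
    servo_line(jig(0,y,.162),feed=.12); s=state(); print(round(y,2),np.round(s["contact_force"],1))
hold(.3); servo_line(jig(0,.0,.27),feed=.3); hold(.8); snap("w_leaf"); print(state()["time_s"])
a=np.hstack([cv2.resize(cv2.imread(f"pics/{n}.png"),(400,250)) for n in("w_rel","w_leaf")]); cv2.imwrite("pics/m2.png",a)
E
```

```text
0.15 [ 0.1  0.2 -0.5]
0.13 [-0.1  0.1  1.2]
0.11 [1.4 0.6 5.6]
0.09 [-0.1  0.   0.1]
0.07 [-0.6  0.7 -1.5]
0.05 [-0.4  1.2  0.2]
0.03 [-0.5  0.8  0.6]
0.01 [ 0.9 -0.4 -0.5]
-0.01 [ 0.5  0.7 -0.5]
26.2
```

View pics/m2.png

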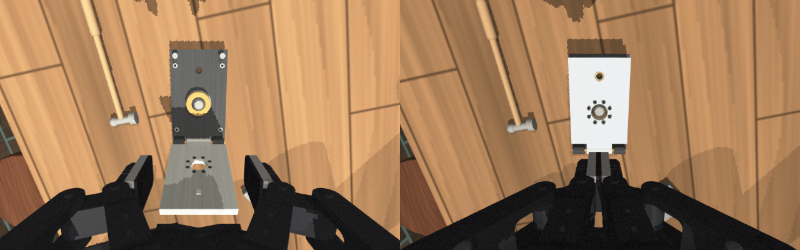

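The leaf is down over the blank, and the pin hole and post both show through it. Next is the pin.

```bash
python3 - <<'E'
from h import *
O=down(np.radians(66))
im,ci=load("w_leaf"); cv2.imwrite("pics/lc.png",cv2.resize(im[80:260,260:380,::-1],(400,600),interpolation=0))
p=[.4315,-.182]
gripper_to(.05); reach([*p,.19],O); hold(.2); im,ci=snap("w_pin2")
i=im.astype(int); m=(i[...,0]>90)&(i[...,1]<.4*i[...,0])&(i[...,2]<.4*i[...,0])
uv,a=blob(m,(317,205)); p2=fitcyl(uv,.01,.06,.091,ci); print(uv,a,cyl(p2,.01,.06,.091,ci)[1],p2)
if np.hypot(*(p2-p))<.004: p=p2
servo_line([*p,.11],feed=.25); servo_line([*p,.068],feed=.08); s=state(); print(np.round(s["contact_force"],1),s["tcp_pos"])
gripper_to(.01); s=state(); print(s["opening"],s["gripper_force"],np.round(s["contact_force"],1))
servo_line([*p,.19],feed=.25); hold(.2); snap("w_ph"); s=state(); print(s["opening"],s["tcp_pos"],s["time_s"])
a=cv2.imread("pics/w_ph.png")[160:340,200:440]; cv2.imwrite("pics/ph.png",cv2.resize(a,(800,600),interpolation=0))
E
```

```text
[315.21359223 194.97475728] 772.5 815.5871995161287 [ 0.43091886 -0.18178372]
[ 0.4 -0.6  0.5] [ 0.43129605 -0.18197042  0.06860555]
0.017840187804716922 58.35326850414276 [-1.8  0.7  7. ]
0.018279399335126355 [ 0.43042681 -0.18156466  0.18912841] 30.5833
```

View pics/ph.png

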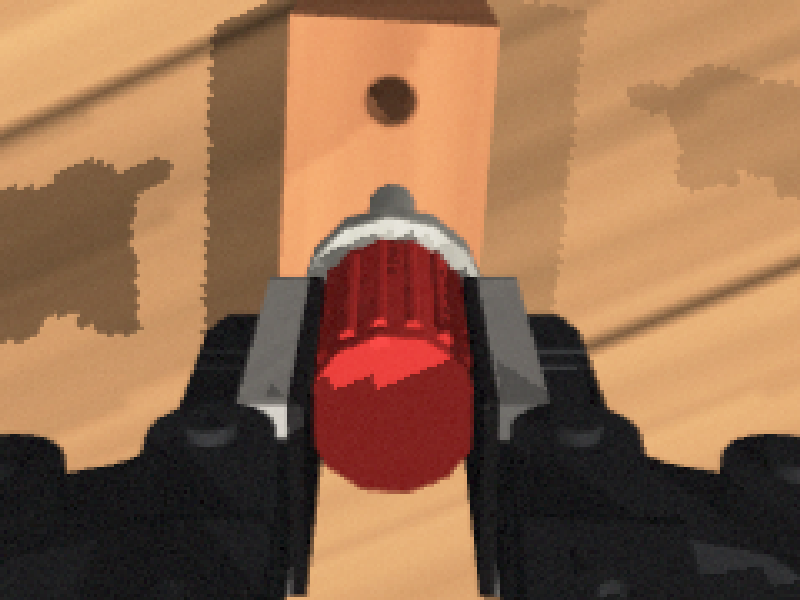

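View pics/lc.png

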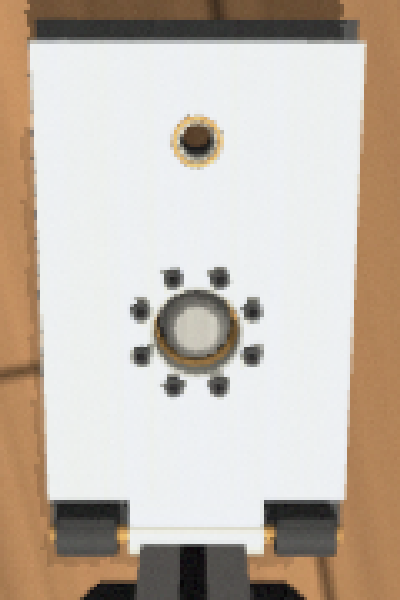

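```bash
python3 - <<'E'
from h import *
im,ci=load("w_leaf"); p=ray((319.1,121.4),.0595,ci); print("leaf hole meas",p.round(4),"model",jig(0,-.0495,.06).round(4))
im,ci=load("w_ph"); s=state(); R=np.array(s["orientation"]); T=np.array(s["tcp_pos"])
def row(x,zt): return proj(T+R@np.array([x,0,0])+np.array([0,0,zt]),ci)[1].round(1)
d=-.0586
for dx in(-.002,0,.002):
  print(dx,"red top near",row(-.01+dx,d+.081),"red top far",row(.01+dx,d+.081),"flange far",row(.013+dx,d+.0475),"tip far",row(.002+dx,d),row(.004+dx,d+.006))
print("seen 307 262 224.5 215.5; R z",R[:,2])
E
```

```text
leaf hole meas [0.5522 0.0351 0.0595] model [0.5527 0.0357 0.06  ]
-0.002 red top near 313.5 red top far 266.3 flange far 228.3 tip far 218.8 218.8
0 red top near 309.0 red top far 261.4 flange far 224.2 tip far 215.7 215.5
0.002 red top near 304.4 red top far 256.4 flange far 220.1 tip far 212.5 212.2
seen 307 262 224.5 215.5; R z [-1.50642756e-03  6.71431665e-04 -9.99998640e-01]
```

```bash
python3 - <<'E'
from h import *
O=down(np.radians(66)); h=np.array([.5525,.0354])
reach([*h,.19],O); servo_line([*h,.13],feed=.2); hold(.4); s=state(); e=h-np.array(s["tcp_pos"])[:2]; print(e); f0=np.array(s["contact_force"])
h=h+e
for z in [.118,.112,.106,.1,.094,.088,.082,.078,.074,.071,.069,.068,.067,.066,.065,.064]:
    servo_line([*h,z],feed=.06); s=state(); f=np.array(s["contact_force"])-f0; print(z,s["tcp_pos"].round(4),f.round(1))
    if f[2]>22 or np.hypot(*f[:2])>15: break
hold(.3); s=state(); print((np.array(s["contact_force"])-f0).round(1),s["tcp_pos"],s["time_s"])
E
```

```text
[-3.11128487e-04 -1.82195363e-05]
0.118 [0.5517 0.0354 0.1174] [ 0.2 -1.7 -0.7]
0.112 [0.552  0.0354 0.1116] [ 0.3 -0.1  0.5]
0.106 [0.552  0.0353 0.1056] [ 0.5 -1.  -0.2]
0.1 [0.552  0.0353 0.0996] [ 1.2 -1.3  0.4]
0.094 [0.5519 0.0353 0.0936] [ 0.4 -2.  -0.5]
0.088 [0.552  0.0353 0.0876] [ 1.5 -2.1 -0.8]
0.082 [0.552  0.0353 0.0816] [ 1.4 -1.5 -1.3]
0.078 [0.5521 0.0354 0.0778] [ 1.4 -1.6 -1.6]
0.074 [0.5521 0.0354 0.0738] [ 0.3 -2.2 -1.4]
0.071 [0.5523 0.0354 0.071 ] [ 2.1 -1.8  0.5]
0.069 [0.5523 0.0354 0.069 ] [ 2.6 -3.2  2.4]
0.068 [0.5522 0.0353 0.068 ] [ 2.4 -2.6  3.5]
0.067 [0.5523 0.0353 0.067 ] [ 1.1 -3.7  4.1]
0.066 [0.5523 0.0353 0.0661] [ 1.3 -4.5  5.2]
0.065 [0.5524 0.0352 0.0656] [-0.7 -4.2 13.7]
0.064 [0.5525 0.0352 0.0655] [-7.7 -5.9 27.9]
[-7.5 -6.5 28.4] [0.55254872 0.03519956 0.06546577] 36.8167
```

```bash
python3 - <<'E'
from h import *
hold(1); s=state(); print(np.round(s["contact_force"],1),s["tcp_pos"],s["opening"],s["gripper_force"]); print(job_done())
E
```

```text
[-7.4 -5.1 28.2] [0.55254613 0.03517664 0.06546589] 0.01783620038781868 62.21251130104065
the job is handed in; nothing more can be done
None
```

The jig is loaded and handed in: the brass blank is on its seat, the leaf is shut, and the arm is still holding the pin home with about 28 N. I judged "fully home" from the tool stopping at its predicted height and the steady push, not from a final picture.

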